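# Close the sliding jaw of a board holder

### The job

Close the board holder on the circuit board: with a fingertip, press down the release pad in the middle of the sliding jaw to free its brake and, keeping it pressed, push the jaw along its rods until it is fully up against the two stop collars, pushing the board home in the fixed jaw; then let go, so that the pad springs up and the brake holds. Nothing has to be gripped or lifted: do not force the jaw along with its brake on, do not touch the board with the robot, and leave the things around the holder where they are.

Things in the scene. Friction and masses are not known exactly. Their poses are not given: they have to be found in the camera images.
- holder: Aluminium and steel circuit-board holder, 230 x 376 mm, screwed to the bench. Origin: centre of its underside, on the bench. The sliding jaw closes along its +y; z up. Two guide rods along y at x = -95 and +95 mm, end plates 38 mm high at y = -180 and +180 mm; the fixed jaw stands at the +y end (groove bottom at y = +157 mm, top 50 mm high). A steel rule lies along the -x side.
- slide (a joint): Sliding jaw's position along holder +y, m: 0 = fully open, 0.110 = against the stop collars (hard stop); starts at 0 to 0.050. Aluminium carriage on both rods; middle block 110 (x) x 94 (y) mm, top 62 mm above the bench, with a 54 x 54 mm finger well, centre at holder x = 0, y = -116.5 mm + slide; bushes 40 mm high. Slides with about 2 N, brake on holds about 10 N.
- release (a joint): How far the release pad is pressed down, m: 0 = up, brake on; 0.006 = fully down. The brake lets go within the first 1 mm and bites again as soon as the pad comes up, so the pad has to be held down while the jaw is pushed. Spring force about 10 N at the start, 13 N fully down.
- pad (a point): Centre of the top of the release pad: ribbed black rubber square, 51 x 51 mm, the floor of the finger well in the middle of the sliding jaw. 54 mm above the bench when up, 8 mm below the well's rim; goes straight down up to 6 mm, travels with the jaw. A fingertip pressing on it drags the jaw along by friction, or pushes on the well's front wall (20 mm thick).
- jaw_face (a point): Middle of the sliding jaw's groove bottom, the face that meets the board's edge: 62 mm ahead (holder +y) of the pad's centre, 41 mm above the bench. The jaw is 150 mm wide, 50 mm high; black lips reach 6 mm ahead of this face over and under the board's edge.
- bush_front (a point): Centre of the front face of the sliding jaw's rod bush on the -x rod (32 mm ahead of the pad's centre in holder y, 24 mm above the bench): meets stop when the jaw is fully closed.
- stop (a point): The stop: centre of the rear face of the stop collar on the -x guide rod, a dark steel ring 26 mm in diameter, 12 mm thick, with a steel thumb screw and a scribed white line; 24 mm above the bench, holder x = -95, y = +25.5 mm. A second collar sits level with it on the other rod. Both are clamped fast.
- board: Loose green circuit board, 140 (x) x 100 (y) x 2.4 mm, 160 g, parts on it up to 27 mm high. Origin: centre of its underside, 40 mm above the bench, axes along the holder's. It lies level on the fixed jaw's ledge and a fixed rest, 3 to 8 mm short of home. Home: +y edge in the fixed jaw's groove, origin at holder y = +107 mm; the closed jaw leaves it 1.5 mm of play.
- screwdriver: Bystander: screwdriver about 190 mm long with a black handle, lying on the bench on the holder's -x side. Origin under its middle.
- parts_bin: Bystander: open blue plastic bin 100 x 85 x 45 mm with brass spacers, on the holder's +x side. Origin: centre of its underside.
- supply_module: Bystander: metal-cased power supply module 60 x 100 x 32 mm, on the holder's +x side. Origin: centre of its underside.
- dispenser: Bystander: white plastic bottle 40 mm in diameter and 100 mm high, standing on the holder's +x side. Origin: centre of its underside.
There are look-alikes about, which are no part of the job. Of the things that look like the board, the middle-sized one is meant.

How it is judged:
By the outcome, as a careful person would: the job done as asked, in the order asked, and still so for the second after the job is handed in, with the robot touching nothing.
It also fails if it takes over 32 s, if anything falls off the work surface, if the arm or the gripper's body presses on something with over 40 N, if the wrist force passes 120 N, or if a joint passes its speed limit or range.

### The arm

A 6-joint arm with a two-finger parallel gripper is mounted at the origin on the work surface. World frame = base frame: x ahead of the robot, y to its left, z up, the work surface at z = 0. Lengths are in m, angles in degrees, forces in N, time in s.
With the tool pointing down it reaches from about 0.35 to 0.875 m from the base axis. Payload 4.2 kg.
Tool frame: the origin (TCP) lies midway between the tips of the shut fingers; the grasp point (between the pads) lies 19 mm behind it; y points along the fingers, z is the direction in which the jaws open and shut, and the axes are right-handed (so a half turn about y gives the same grasp; the last joint's range is limited). The gripper opens to 87 mm and grips with 3 to 60 N. Pads are 19 mm wide; open, the fingers measure 117 mm over their backs; the gripper's body (75 mm by 190 mm) begins 51 mm behind the grasp point.
Start: joints at [14.817, 22.042, 0.453, 0, -68.411, -14.817], TCP at [0.625, 0, 0.223] pointing down, gripper open.
Joint ranges: [-179.83, 179.83], [-69.29, 118.12], [-61.27, 80.66], [-181.25, 117.63], [-171.15, -9.14], [-177.46, 177.46]. Speed limits (degrees/s): [159.86, 159.86, 180, 180, 180, 180].

### API

Orientations are given as [roll, pitch, yaw] about the fixed x, y, z axes, in that order (R = Rz(yaw) Ry(pitch) Rx(roll)).
In Python, from workcell import env gives the robot as it stands. The module is installed in compiled form; this text tells all that it offers. Calls block until the motion is done:
- env.goto(position, orientation): joint-space move of the TCP to a pose.
- env.move_straight(position, rotation=None, rate=0.15, force_limit=None): straight line of the TCP; rotation=None keeps the orientation; rate is the mean speed in m/s. With force_limit (N) it stops when the force on the tool has changed by that much, and returns True; else False.
- env.set_joints(angles): joint-space move.
- env.gripper_to(opening, grasp_force=None): opening from 0.0 (shut) to 1.0 (fully open); grasp_force is the grip in N (None keeps the last); returns when the fingers have stopped.
- env.dwell(seconds).
- env.inverse_kinematics(position, orientation): joint angles nearest the present ones, or None.
- env.read_state(): the state.
- env.grab_frame(name): name is "scene" or "side" or "wrist"; returns a dict with "image" (384x512x3 uint8, blue, green, red), "fx", "fy", "cx", "cy" (pixels), "position" and "orientation" of the camera in the world. Camera axes: x right, y up, looking along -z (the intrinsics and any distortion apply to the point x, -y, -z); pixel columns grow to the right and rows downward; lengths in m; the calibration is good to about 2 mm. A picture is of the moment at which its call begins. There is no depth.
A pose or a line that the arm cannot do raises env.Unreachable and nothing moves.
- env.close_job(): hands the job in, once; it reports no verdict.
Trained networks look in a picture, given as the dict that the camera call returned (one of the last four; its "shot" number tells which), for a name from the list of things; names that differ only in an ending like _2 or _b are one class to them, and where a whole thing is asked for, a point or a joint stands for the part that bears it (a point fixed in the world has none). Each returns a list of dicts, best first, with "score" (0 to 1); they miss things now and then, are a little off and sometimes report something else, mostly with a low value. They report only what shows in the picture. A call takes as long as a camera call. They do not tell look-alikes from the thing itself.
- env.search_frame(picture, thing): "xyz" ([x, y, z] in m, in world coordinates, good to about 4 mm: the middle of the surface that is visible of it).
- env.trace(picture, thing): "mask" (384x512 bool, what is visible of it).
The state is a dict: "clock": time; "joint_positions": joint angles; "qvel": joint speeds; "joint_torque": joint torques, N m; "position": TCP position; "tool_rot": TCP orientation; "force": force on the tool from outside, world axes, zero at the start; "wrist_torque": the same for the moment, N m; "opening": opening from 0.0 (shut) to 1.0 (fully open).
Only numpy, scipy, OpenCV 4.12 (cv2) and the standard library are available. Lean on these libraries where they do the work, as an engineer would, in place of code of your own. Each camera call takes 0.05 s, during which the arm holds its last target.

## Working session

There is one attempt and no reset: what is moved stays moved. The work goes in short steps, each a Python script; the robot and the scene stay as the last script left them, time stands still between calls to the robot, and variables do not carry over. Pictures are saved under pics/ and viewed, and the job is handed in when it is done.

```bash
mkdir -p pics
python3 - <<'E'
from workcell import env
import cv2
s=env.read_state(); print({k:s[k] for k in ("clock","position","tool_rot","force","opening")})
for n in ("scene","side","wrist"):
    f=env.grab_frame(n); cv2.imwrite(f"pics/a_{n}.png",f["image"])
    print(n,{k:f[k] for k in f if k!="image"})
    for t in ("holder","pad","jaw_face","bush_front","board","stop","slide"):
        try:
            r=env.search_frame(f,t); print(t,[(d["score"],[round(float(v),4) for v in d["xyz"]]) for d in r[:4]])
        except Exception as e: print(t,repr(e))
print(env.read_state()["clock"])
E
```

```text
{'clock': 0.0, 'position': array([6.24364088e-01, 3.49166589e-05, 2.21441130e-01]), 'tool_rot': array([-8.98710825e+01,  4.59382687e-03,  8.99918594e+01]), 'force': array([0.76866543, 0.61609267, 0.34373081]), 'opening': 1.0031071173360189}
scene {'fx': 426.72360729627786, 'fy': 426.72360729627786, 'cx': 249.65327387000255, 'cy': 195.30776011603996, 'position': array([ 0.83536776, -0.42968469,  0.91384421]), 'orientation': array([34.28381191,  0.1975633 , 32.47154947]), 'shot': 1}
holder [(0.6, [0.5959, -0.1079, 0.0387]), (0.42, [0.6099, -0.0939, 0.0593])]
pad [(0.63, [0.6093, -0.1046, 0.0548])]
jaw_face [(0.74, [0.6075, -0.1, 0.0526]), (0.31, [0.7285, 0.0264, 0.0647])]
bush_front [(0.74, [0.6123, -0.0976, 0.0498])]
board [(0.75, [0.5454, 0.0634, 0.0421]), (0.59, [0.2578, 0.2731, 0.0065]), (0.55, [0.5881, 0.3304, -0.0005])]
stop [(0.71, [0.5945, -0.1025, 0.0405])]
slide []
side {'fx': 356.1332828334983, 'fy': 356.1332828334983, 'cx': 257.0859101680738, 'cy': 191.09197154470465, 'position': array([0.29755231, 0.61702615, 0.58513677]), 'orientation': array([  48.14814298,   -0.50982667
[... 422 characters left out ...]
lide [(0.87, [0.5925, -0.0718, 0.0483]), (0.68, [0.5428, 0.0791, 0.0415]), (0.3, [0.6058, -0.1056, 0.0495])]
wrist {'fx': 338.2310834606877, 'fy': 338.2310834606877, 'cx': 256.34343093380176, 'cy': 184.90281792561385, 'position': array([ 0.62572276, -0.06712429,  0.38443887]), 'orientation': array([-1.42299418e+01,  5.36717658e-03,  1.79957147e+02]), 'shot': 3}
holder [(0.6, [0.5897, -0.0791, 0.0459])]
pad []
jaw_face [(0.95, [0.6022, -0.0971, 0.0529])]
bush_front [(0.59, [0.6019, -0.0969, 0.0546]), (0.59, [0.5903, -0.0812, 0.0467])]
board [(0.68, [0.5496, 0.0454, 0.0417])]
stop [(0.82, [0.5829, -0.0759, 0.0497]), (0.52, [0.5498, 0.045, 0.0442])]
slide [(0.87, [0.6065, -0.0973, 0.0578])]
1.2
```

View pics/a_scene.png

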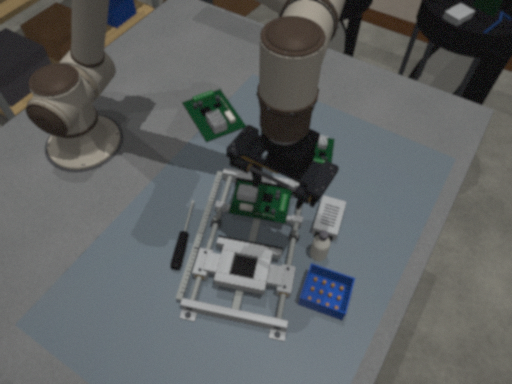

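View pics/a_side.png

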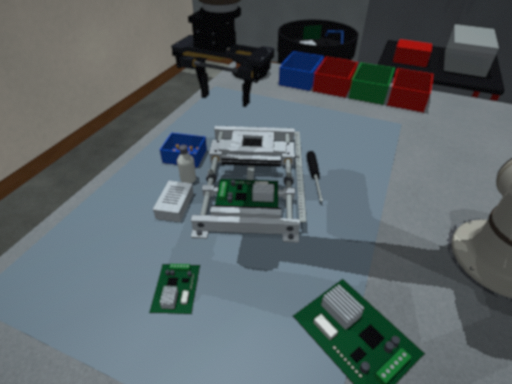

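View pics/a_wrist.png

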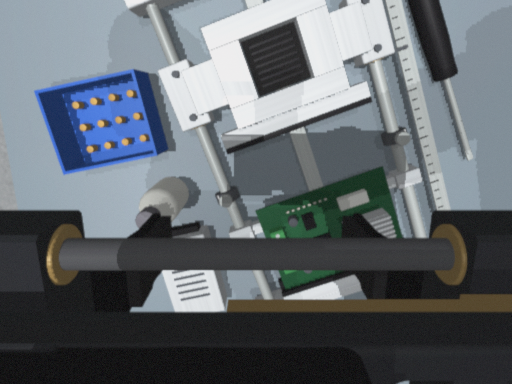

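The middle-sized board is the one in the holder, at scene (262,202) and side (248,193). The look-alikes lie loose on the bench: a big one at side (358,335) and a small one at side (175,288). Next I'll enlarge a wrist crop to confirm this and measure the jaw.

Run:
```python
import cv2
a=cv2.imread("pics/a_wrist.png")[0:300,130:480]
cv2.imwrite("pics/b_crop.png",cv2.resize(a,None,fx=2,fy=2,interpolation=cv2.INTER_CUBIC))
```

```text
(no output)
```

View pics/b_crop.png

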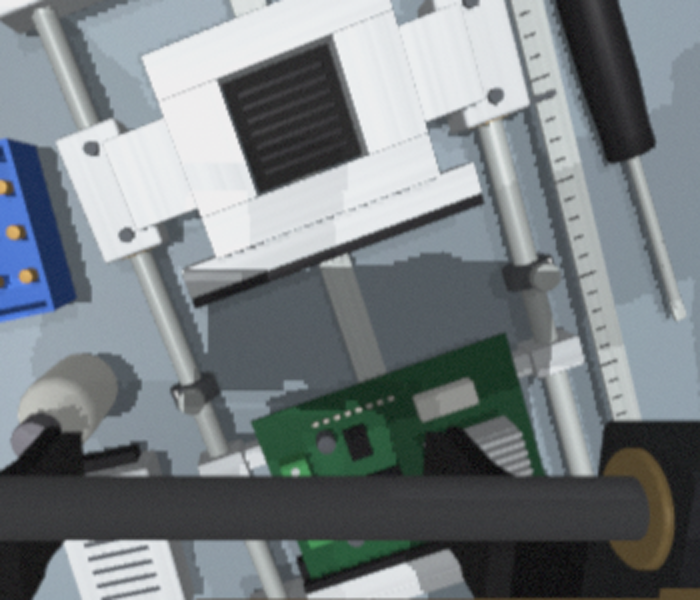

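The crop confirms it: the green board with one long edge toward the jaw sits in the holder (crop (400,450)). The sliding jaw's black finger well has its rim corners at crop (218,78), (330,38), (366,152) and (256,194). The stop collars are at crop (530,275) and (193,393).

```bash
cat > h.py <<'E'
import numpy as np
from scipy.spatial.transform import Rotation as R
def ray(f,px,z):
    d=np.array([(px[0]-f["cx"])/f["fx"],-(px[1]-f["cy"])/f["fy"],-1.0])
    d=R.from_euler("xyz",f["orientation"],degrees=True).apply(d)
    p=np.array(f["position"]); return p+d*(z-p[2])/d[2]
def H(yaw): 
    y=np.radians(yaw); return np.array([[np.cos(y),-np.sin(y)],[np.sin(y),np.cos(y)]])
E
python3 - <<'E'
from h import *
f=dict(fx=338.2310834606877,fy=338.2310834606877,cx=256.34343093380176,cy=184.90281792561385,position=[0.62572276,-0.06712429,0.38443887],orientation=[-1.42299418e+01,5.36717658e-03,1.79957147e+02])
c=lambda u,v:(u/2+130,v/2)
P=[ray(f,c(*p),.062)[:2] for p in [(218,78),(330,38),(366,152),(256,194)]]
for p in P: print(p.round(4))
print("centre",np.mean(P,0), [np.linalg.norm(P[i]-P[(i+1)%4]).round(4) for i in range(4)])
e=[P[1]-P[0],P[2]-P[3]]; print("x-dir",[np.degrees(np.arctan2(*(-v)[::-1])).round(2) if v[0]<0 else np.degrees(np.arctan2(v[1],v[0])).round(2) for v in e])
e=[P[3]-P[0],P[2]-P[1]]; print("y-dir-90",[np.degrees(np.arctan2(v[1],v[0])).round(2)-90 for v in e])
a=ray(f,c(522,275),.03)[:2]; b=ray(f,c(193,393),.03)[:2]; print("collars",a,b,np.linalg.norm(a-b), np.degrees(np.arctan2(*(b-a)[::-1])))
# long lines: rods z .024  right rod (490,130)->(585,475) left (45,15)->(220,455)
for p,q in [((490,130),(578,475)),((42,12),(219,455))]:
    u=ray(f,c(*p),.028)[:2];v=ray(f,c(*q),.028)[:2];print("rod",np.degrees(np.arctan2(*(v-u)[::-1]))-90,u,v)
E
```

```text
[ 0.6411 -0.1188]
[ 0.5919 -0.135 ]
[ 0.5742 -0.0875]
[ 0.6242 -0.069 ]
centre [ 0.60785664 -0.10258462] [np.float64(0.0518), np.float64(0.0507), np.float64(0.0533), np.float64(0.0526)]
x-dir [np.float64(18.26), np.float64(20.25)]
y-dir-90 [np.float64(18.72), np.float64(20.379999999999995)]
collars [ 0.48521071 -0.02819107] [0.65837966 0.03578406] 0.18460851600321188 20.2761261035606
rod 19.537438421487423 [ 0.50737351 -0.10003446] [0.44177988 0.08481231]
rod 19.8921154179407 [ 0.72667705 -0.15373714] [0.64477692 0.07260677]
```

Pad centre is about (0.608, -0.103) and holder yaw about 19.8°, which leaves roughly 74 mm of travel. The well sides, the collar spacing and the networks' results all agree reasonably. Now I'll shut the gripper, hover and look again.

Run:
```python
from workcell import env
from h import *
import cv2
yaw=19.8; c=np.array([.608,-.103])
env.gripper_to(0.0)
p=c+H(yaw)@[0,0.006]
env.goto([*p,0.16],[-90,0,90+yaw])
env.dwell(0.2)
s=env.read_state(); print({k:s[k] for k in ("clock","position","tool_rot","force","opening")})
for n in ("scene","side","wrist"):
    f=env.grab_frame(n); cv2.imwrite(f"pics/c_{n}.png",cv2.resize(f["image"],(768,576)))
    if n=="wrist": print({k:f[k] for k in f if k!="image"})
    for t in ("pad","board"):
        r=env.search_frame(f,t); print(n,t,[(d["score"],[round(float(v),4) for v in d["xyz"]]) for d in r[:3]])
```

```text
{'clock': 3.475, 'position': array([ 0.60691279, -0.09639648,  0.1610408 ]), 'tool_rot': array([-9.01219603e+01,  3.79218325e-02,  1.09868027e+02]), 'force': array([ 1.0451015 , -0.15786249, -0.38834404]), 'opening': 0.00448326660798826}
scene pad [(0.77, [0.6101, -0.1055, 0.0544])]
scene board [(0.84, [0.5811, 0.3195, 0.002]), (0.8, [0.2061, 0.2694, 0.0049]), (0.59, [0.6106, -0.0983, 0.0493])]
side pad [(0.46, [0.6149, -0.1067, 0.0538]), (0.28, [0.5598, -0.0105, 0.0357]), (0.23, [0.5992, -0.075, 0.0483])]
side board [(0.95, [0.2432, 0.2896, 0.0003]), (0.9, [0.5723, 0.3329, 0.0061]), (0.56, [0.5431, 0.0787, 0.0389])]
{'fx': 338.2310834606877, 'fy': 338.2310834606877, 'cx': 256.34343093380176, 'cy': 184.90281792561385, 'position': array([ 0.62946131, -0.16014988,  0.32208333]), 'orientation': array([-1.42219040e+01,  2.81576879e-02, -1.60211012e+02]), 'shot': 6}
wrist pad [(0.73, [0.6082, -0.1064, 0.0538])]
wrist board []
```

View pics/c_wrist.png

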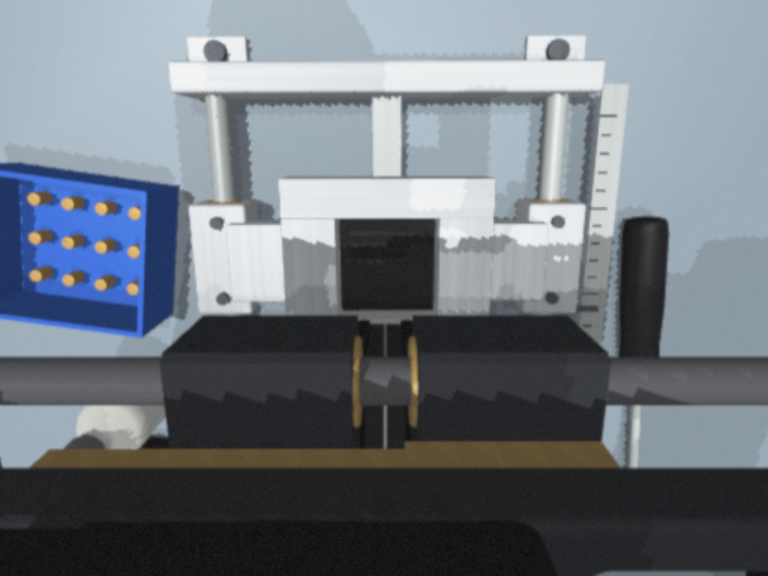

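View pics/c_side.png

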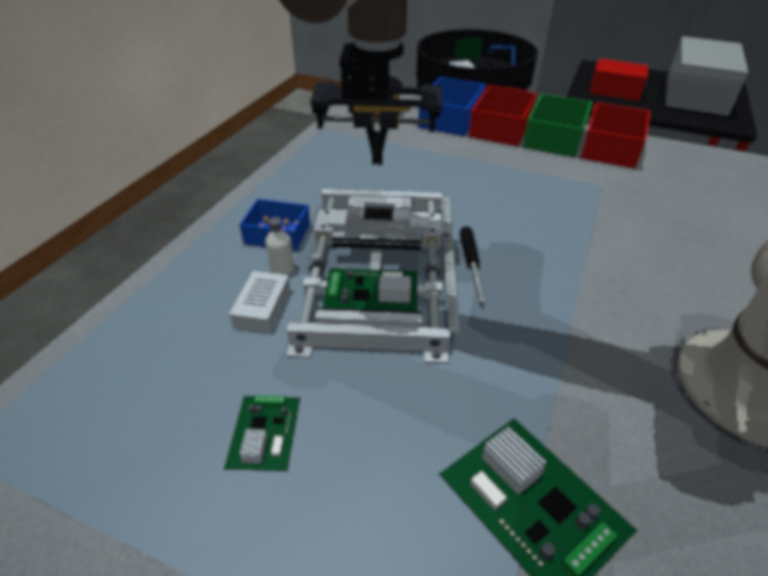

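View pics/c_scene.png

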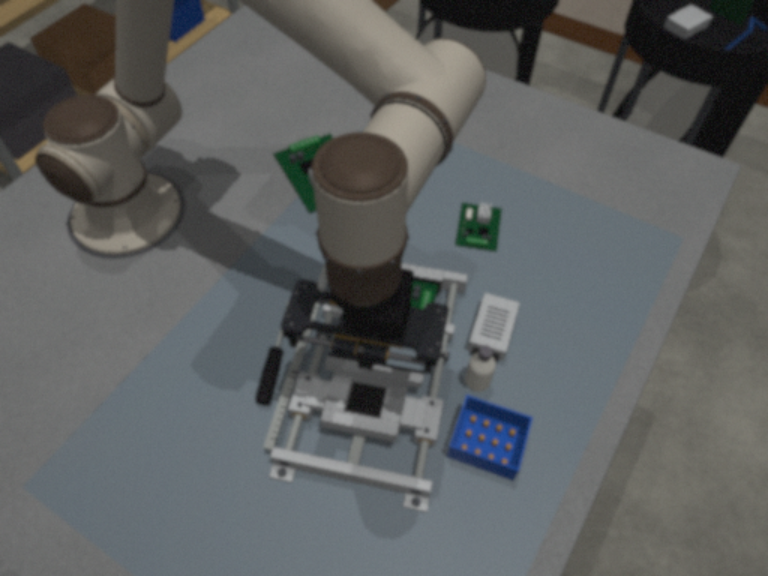

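Run:
```python
from h import *
f=dict(fx=338.2310834606877,fy=338.2310834606877,cx=256.34343093380176,cy=184.90281792561385,position=[ 0.62946131, -0.16014988,  0.32208333],orientation=[-1.42219040e+01,  2.81576879e-02, -1.60211012e+02])
g=lambda p,z: ray(f,(p[0]/1.5,p[1]/1.5),z)[:2]
P=[g(p,.062) for p in [(338,218),(437,218),(436,311),(340,311)]]
print(np.mean(P,0),[np.linalg.norm(P[i]-P[(i+1)%4]).round(4) for i in range(4)])
a,b=g((170,62),.038),g((604,62),.038); print("plate",np.linalg.norm(a-b),np.degrees(np.arctan2(*(a-b)[::-1])),(a+b)/2)
m=H(19.8).T@np.mean(P,0); print("pad rel end plate rear edge y", (m-H(19.8).T@((a+b)/2)))
```

```text
[ 0.60782627 -0.10467117] [np.float64(0.0508), np.float64(0.0501), np.float64(0.0516), np.float64(0.0501)]
plate 0.22634572181088194 19.784640060611814 [ 0.64324538 -0.20180971]
pad rel end plate rear edge y [-0.00042065  0.10339357]
```

The well measured again gives centre (0.608, -0.104), yaw 19.8° and slide ≈ 0.033. Both views agree to about 2 mm. Now I'll descend into the well and press.

Run:
```python
from workcell import env
from h import *
import cv2
yaw=19.8; c=np.array([.608,-.104]); p=c+H(yaw)@[0,0.008]
def st(m):
    s=env.read_state(); print(m,round(s["clock"],2),s["position"].round(4),"Fh",(H(yaw).T@s["force"][:2]).round(2),s["force"][2].round(2)); return s
env.move_straight([*p,0.075],rate=.12); s0=st("pre")
hit=env.move_straight([*p,0.046],rate=.02,force_limit=4.0); s=st(f"hit {hit}")
f=env.grab_frame("wrist"); cv2.imwrite("pics/d_wrist.png",cv2.resize(f["image"],(768,576)))
f=env.grab_frame("side"); cv2.imwrite("pics/d_side.png",cv2.resize(f["image"][100:250,150:350],(800,600)))
```

```text
pre 4.78 [ 0.606  -0.0965  0.0757] Fh [0.16 0.01] -0.48
hit True 5.78 [ 0.6054 -0.0966  0.0545] Fh [ 0.09 -0.37] 2.47
```

View pics/d_side.png

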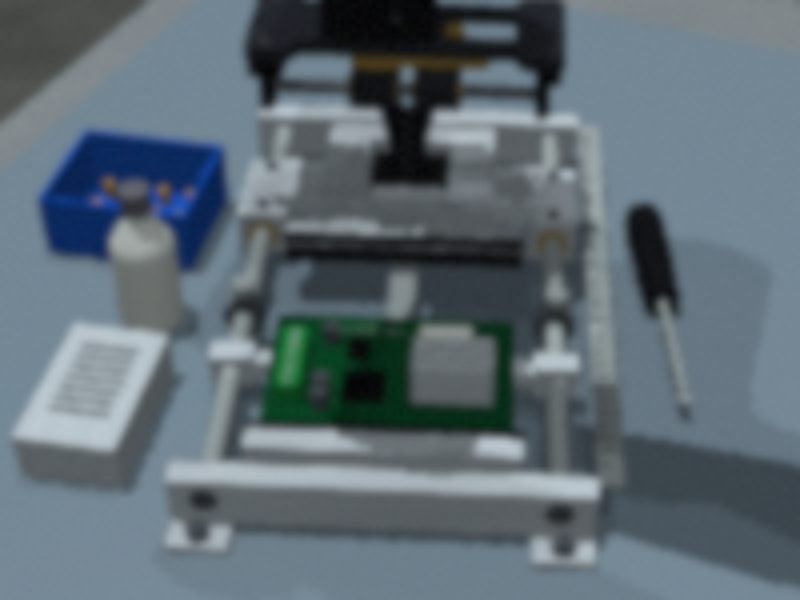

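View pics/d_wrist.png

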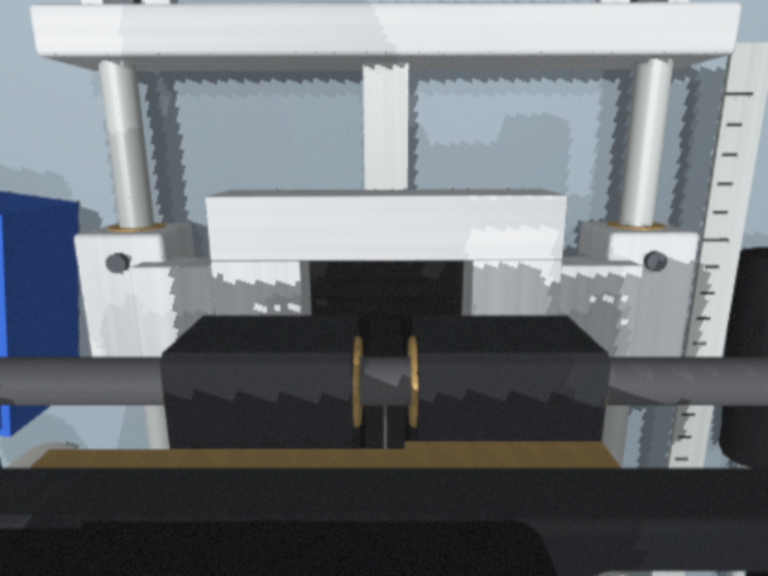

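The finger is centred in the well (side crop (410,170)), and contact came at z 0.0545 where 0.054 was expected. Now I'll press the pad down.

Run:
```python
from workcell import env
from h import *
yaw=19.8; p=env.read_state()["position"]; c=np.array([.608,-.104])+H(yaw)@[0,0.008]
def st(m):
    s=env.read_state(); print(m,round(s["clock"],2),s["position"].round(4),"Fh",(H(yaw).T@s["force"][:2]).round(2),s["force"][2].round(2)); return s
for z in (.0515,.0495,.0485):
    hit=env.move_straight([*c,z],rate=.02,force_limit=25); env.dwell(.1); st(f"{z} {hit}")
```

```text
0.0515 False 6.23 [ 0.6055 -0.0968  0.0536] Fh [-3.24  1.46] 10.99
0.0495 False 6.58 [ 0.6055 -0.0969  0.0518] Fh [-4.02  0.75] 11.32
0.0485 False 6.93 [ 0.6056 -0.097   0.0509] Fh [-3.83  1.01] 11.78
```

Run:
```python
from workcell import env
from h import *
import cv2
yaw=19.8; c=np.array([.608,-.104])+H(yaw)@[0,0.008]
def st(m):
    s=env.read_state(); d=H(yaw).T@(s["position"][:2]-c); print(m,round(s["clock"],2),"dh",d.round(4),"z",s["position"][2].round(4),"Fh",(H(yaw).T@s["force"][:2]).round(2),s["force"][2].round(2)); return s
env.move_straight([*c,.0468],rate=.02,force_limit=25); env.dwell(.1); st("pressed")
for d in (.01,.02,.03,.04,.05,.06):
    hit=env.move_straight([*(c+H(yaw)@[0,d]),.0468],rate=.04,force_limit=7); st(f"{d} {hit}")
    if hit: break
f=env.grab_frame("side"); cv2.imwrite("pics/e_side.png",cv2.resize(f["image"][100:250,150:350],(800,600)))
```

```text
pressed 7.28 dh [ 0.0001 -0.0006] z 0.0494 Fh [-3.72  1.01] 12.86
0.01 False 7.68 dh [0.     0.0094] z 0.0494 Fh [-4.03  1.55] 12.32
0.02 False 8.08 dh [0.     0.0194] z 0.0494 Fh [-4.15  0.56] 12.79
0.03 False 8.48 dh [-0.      0.0295] z 0.0493 Fh [-3.72  1.11] 12.71
0.04 False 8.88 dh [-0.0001  0.0395] z 0.0493 Fh [-4.32  0.23] 12.01
0.05 False 9.28 dh [-0.0001  0.0495] z 0.0492 Fh [-4.3   1.03] 13.16
0.06 False 9.68 dh [-0.0001  0.0596] z 0.0492 Fh [-4.8   1.54] 12.83
```

View pics/e_side.png

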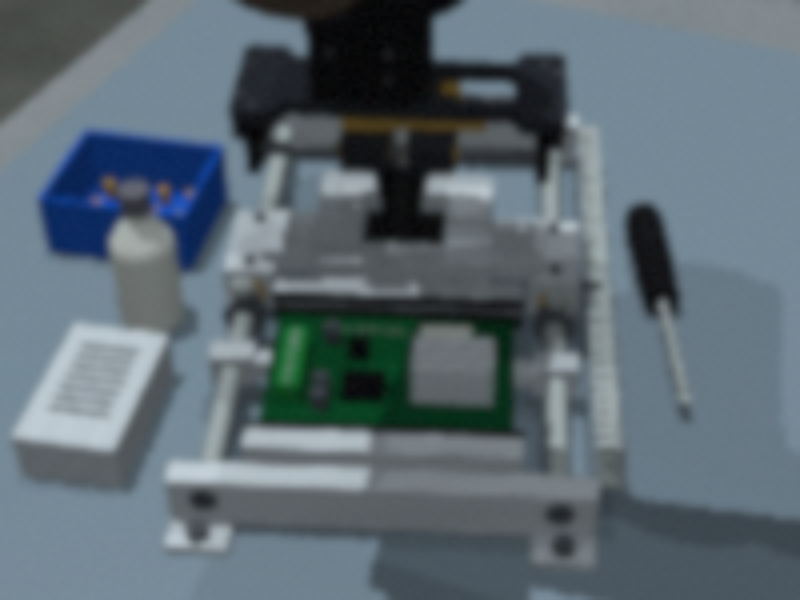

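The jaw follows the finger with the pad about 5 mm down, and the bushes are now close to the collars at side crop (240,310) and (553,312). I'll keep going gently until the hard stop.

Run:
```python
from workcell import env
from h import *
import cv2
yaw=19.8; c=np.array([.608,-.104])+H(yaw)@[0,0.008]
def st(m):
    s=env.read_state(); d=H(yaw).T@(s["position"][:2]-c); print(m,round(s["clock"],2),"dh",d.round(4),"z",s["position"][2].round(4),"Fh",(H(yaw).T@s["force"][:2]).round(2),s["force"][2].round(2)); return s
for d in np.arange(.064,.100,.004):
    hit=env.move_straight([*(c+H(yaw)@[0,d]),.0468],rate=.03,force_limit=7); st(f"{d:.3f} {hit}")
    if hit: break
f=env.grab_frame("side"); cv2.imwrite("pics/f_side.png",cv2.resize(f["image"][130:230,190:310],(800,667))[:600])
f=env.grab_frame("scene"); cv2.imwrite("pics/f_scene.png",cv2.resize(f["image"][150:330,160:360],(660,594)))
```

```text
0.064 False 10.02 dh [-0.0001  0.0634] z 0.0492 Fh [-4.64  0.45] 12.95
0.068 False 10.3 dh [-0.0002  0.0674] z 0.0491 Fh [-4.58 -0.1 ] 12.35
0.072 False 10.58 dh [-0.0002  0.0714] z 0.0491 Fh [-3.91  0.52] 12.84
0.076 False 10.87 dh [-0.0002  0.075 ] z 0.0492 Fh [-4.7  -1.32] 13.02
0.080 True 11.07 dh [0.0008 0.0772] z 0.0508 Fh [-3.53  0.01] 12.7
```

View pics/f_side.png

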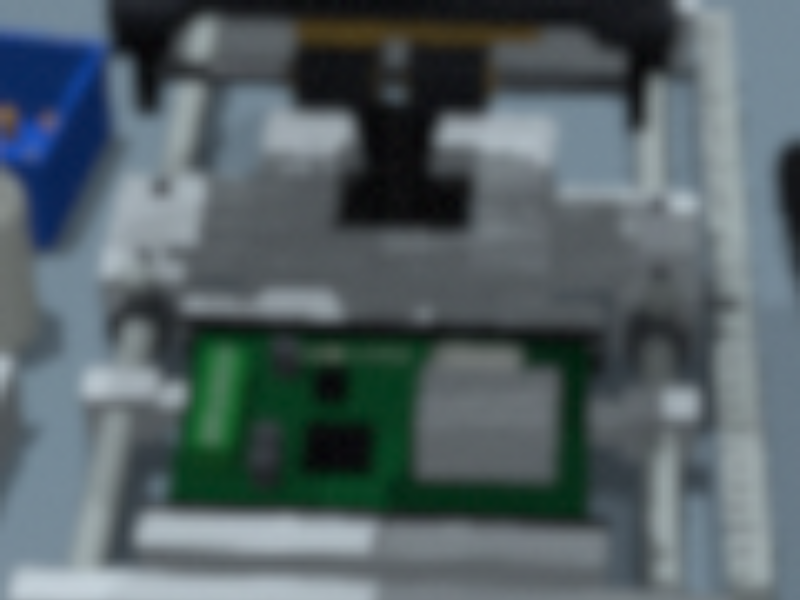

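View pics/f_scene.png

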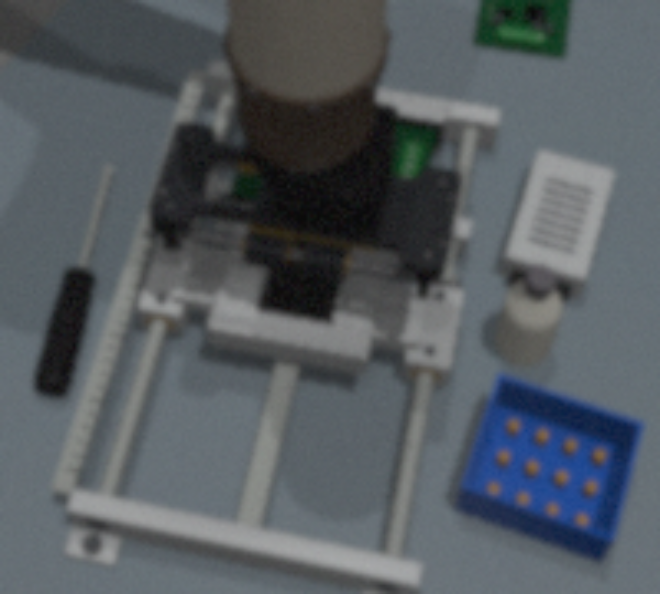

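Run:
```python
from workcell import env
from h import *
import cv2
yaw=19.8; c=np.array([.608,-.104])+H(yaw)@[0,0.008]
def st(m):
    s=env.read_state(); d=H(yaw).T@(s["position"][:2]-c); print(m,round(s["clock"],2),"dh",d.round(4),"z",s["position"][2].round(4),"Fh",(H(yaw).T@s["force"][:2]).round(2),s["force"][2].round(2)); return s
st("now")
env.move_straight([*(c+H(yaw)@[0,.0775]),.0468],rate=.02,force_limit=20); env.dwell(.1); st("repress")
for d in (.079,.0805,.082,.0835,.085,.087,.089,.091):
    hit=env.move_straight([*(c+H(yaw)@[0,d]),.0468],rate=.02,force_limit=15); s=st(f"{d} {hit}")
    if hit or (H(yaw).T@s["force"][:2])[1]<-9: break
f=env.grab_frame("side"); cv2.imwrite("pics/g_side.png",cv2.resize(f["image"][130:220,190:310],(800,600)))
```

```text
now 11.18 dh [0.0008 0.0772] z 0.0512 Fh [-4.3   1.36] 11.96
repress 11.54 dh [0.0008 0.0771] z 0.0493 Fh [-3.45  0.72] 12.12
0.079 False 11.79 dh [0.0008 0.0775] z 0.0495 Fh [-3.59 -2.9 ] 12.39
0.0805 False 12.04 dh [0.0011 0.0782] z 0.0498 Fh [-3.92 -6.12] 12.39
0.082 False 12.29 dh [0.0015 0.0793] z 0.05 Fh [-2.56 -7.81] 12.39
0.0835 False 12.54 dh [0.0018 0.0806] z 0.0501 Fh [-3.3  -7.92] 12.07
0.085 False 12.79 dh [0.0022 0.0821] z 0.0502 Fh [-2.51 -8.93] 12.41
0.087 False 13.04 dh [0.0026 0.0841] z 0.0504 Fh [-1.58 -8.86] 11.74
0.089 False 13.29 dh [0.0027 0.0848] z 0.0504 Fh [ -1.24 -14.47] 10.55
```

View pics/g_side.png

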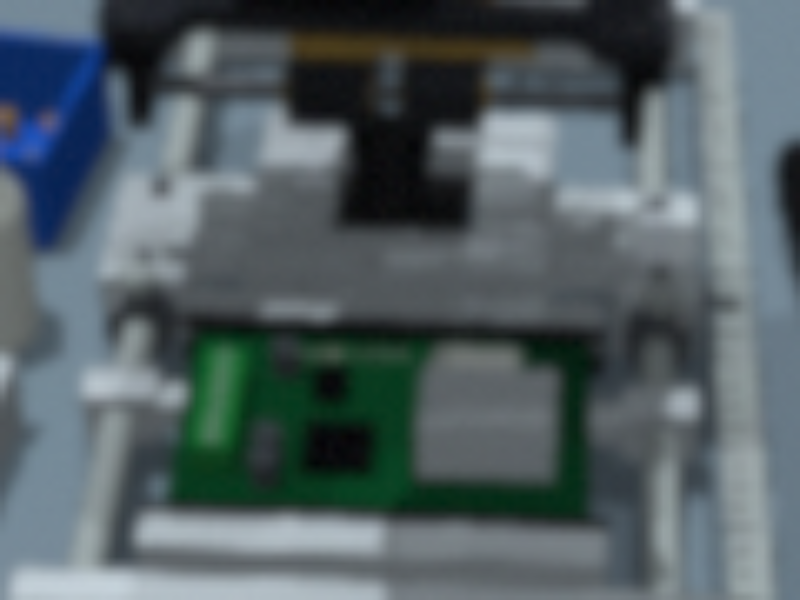

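Between the last two pictures the jaw did not move, while the fingertip slid over the pad and met the front wall at about 14 N. So the jaw is hard against the collars. I'll ease the push, keeping it slightly forward, then lift straight up.

Run:
```python
from workcell import env
from h import *
import cv2
yaw=19.8; c=np.array([.608,-.104])+H(yaw)@[0,0.008]
def st(m):
    s=env.read_state(); d=H(yaw).T@(s["position"][:2]-c); print(m,round(s["clock"],2),"dh",d.round(4),"z",s["position"][2].round(4),"Fh",(H(yaw).T@s["force"][:2]).round(2),s["force"][2].round(2)); return s
st("now")
for d in (.088,.087,.086,.0855):
    env.move_straight([*(c+H(yaw)@[0,d]),.0468],rate=.02); s=st(f"{d}")
    if (H(yaw).T@s["force"][:2])[1]>-6: break
for z in (.050,.053,.056,.060,.066):
    env.move_straight([*(c+H(yaw)@[0,d]),z],rate=.03); st(f"z{z}")
env.move_straight([*(c+H(yaw)@[0,d-.006]),.085],rate=.06)
env.move_straight([*(c+H(yaw)@[0,d-.006]),.16],rate=.15); st("up")
```

```text
now 13.34 dh [0.0027 0.0848] z 0.0504 Fh [ -1.9  -14.16] 10.74
0.088 13.59 dh [0.0027 0.0847] z 0.0504 Fh [ -1.14 -10.41] 11.02
0.087 13.84 dh [0.0027 0.0846] z 0.0502 Fh [-0.73 -6.35] 11.98
0.086 14.09 dh [0.0027 0.0845] z 0.05 Fh [-1.56 -0.81] 12.12
z0.05 14.35 dh [0.0027 0.0846] z 0.0531 Fh [-0.32 -2.38] 10.66
z0.053 14.6 dh [0.0021 0.0847] z 0.0545 Fh [ 0.41 -4.22] 6.85
z0.056 14.85 dh [0.001  0.0847] z 0.0561 Fh [ 1.12 -5.18] 0.23
z0.06 15.13 dh [-0.0002  0.0849] z 0.0593 Fh [-0.42 -7.01] -1.13
z0.066 15.48 dh [-0.0003  0.0864] z 0.0656 Fh [ 0.41 -0.32] 0.12
up 16.62 dh [-0.0008  0.0803] z 0.159 Fh [-0.15  0.61] 0.43
```

Run:
```python
from workcell import env
from h import *
import cv2
yaw=19.8; c=np.array([.608,-.104])
env.goto([*(c+H(yaw)@[0,.15]),.20],[-90,0,90+yaw]); env.dwell(.2)
f=env.grab_frame("wrist"); cv2.imwrite("pics/h_wrist.png",cv2.resize(f["image"],(768,576),interpolation=cv2.INTER_CUBIC)); print({k:f[k] for k in f if k!="image"})
f=env.grab_frame("side"); cv2.imwrite("pics/h_side.png",cv2.resize(f["image"][110:250,140:340],(800,560),interpolation=cv2.INTER_CUBIC))
s=env.read_state();print(s["clock"],s["position"],s["force"])
```

```text
{'fx': 338.2310834606877, 'fy': 338.2310834606877, 'cx': 256.34343093380176, 'cy': 184.90281792561385, 'position': array([ 0.58038792, -0.02678707,  0.36022482]), 'orientation': array([ -14.23748948,   -0.18111815, -160.31092208]), 'shot': 13}
17.3083 [0.55690055 0.03632408 0.19885699] [-0.33657405 -0.15839188 -0.32179359]
```

View pics/h_wrist.png

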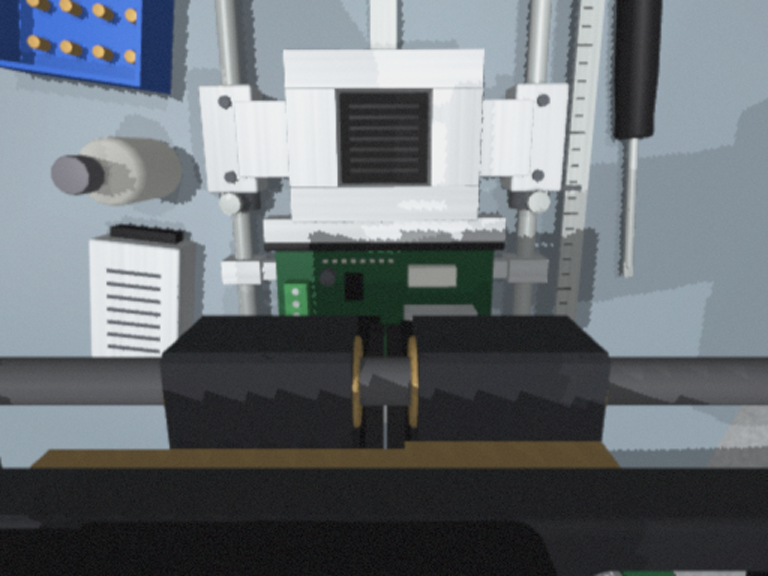

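View pics/h_side.png

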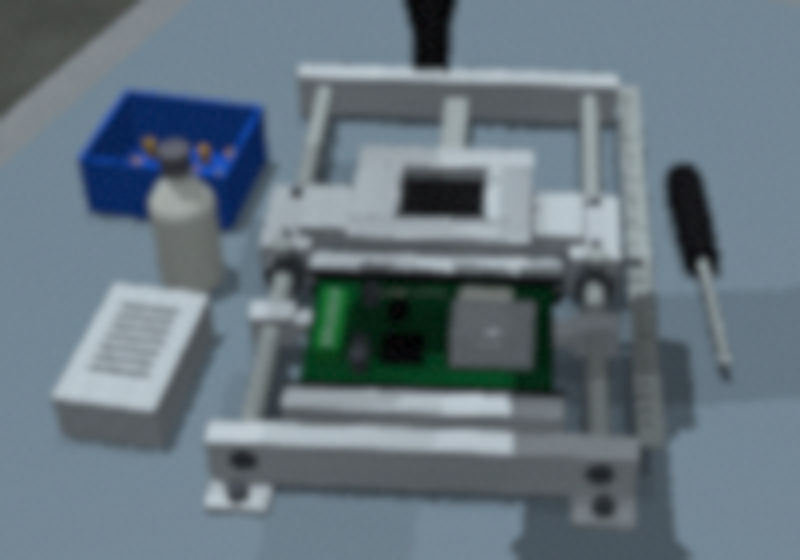

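Run:
```python
from h import *
import cv2
f=dict(fx=338.2310834606877,fy=338.2310834606877,cx=256.34343093380176,cy=184.90281792561385,position=[ 0.58038792, -0.02678707,  0.36022482],orientation=[ -14.23748948,   -0.18111815, -160.31092208])
g=lambda p,z: ray(f,(p[0]/1.5,p[1]/1.5),z)[:2]
P=np.mean([g(p,.062) for p in [(338,90),(431,90),(431,185),(340,185)]],0)
print(P,"moved",H(19.8).T@(P-[.608,-.104]))
a=cv2.imread("pics/h_wrist.png")[60:300,180:600]; cv2.imwrite("pics/h_crop.png",cv2.resize(a,(798,456)))
```

```text
[ 0.58109316 -0.03241219] moved [-0.00106662  0.07646996]
```

View pics/h_crop.png

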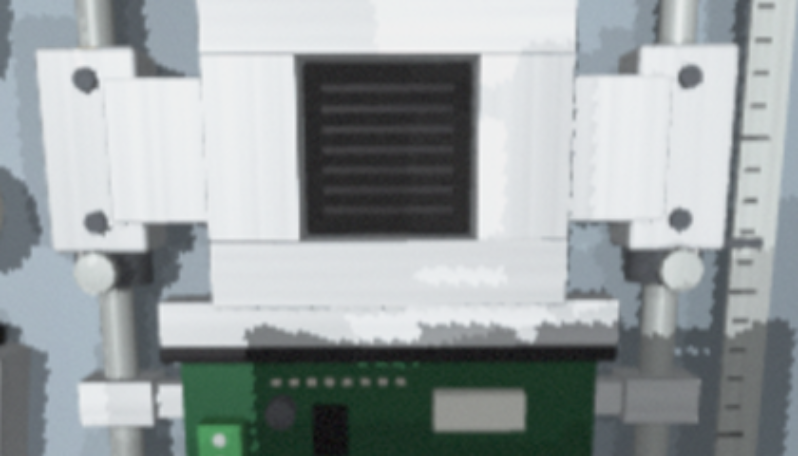

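Both bushes sit against the dark collars with no rod visible between them, at crop (95,255) and (680,255). The pad is up and the board's edge is under the jaw's lips. The jaw moved about 76 mm, as expected, and the robot is clear. Handing in.

Run:
```python
from workcell import env
env.close_job(); print(env.read_state()["clock"])
```

```text
the job is handed in; nothing more can be done
the job is handed in; nothing more can be done
```

The board holder is closed on the board, and the job was handed in at about 17.3 s of the 32 s allowed. I pressed the release pad about 5 mm with the shut fingertips and pushed the jaw about 76 mm to the stop collars. I then eased the push and lifted straight up.

**Checks that passed:**
- **Hard stop:** when I pushed on to about 14 N with the pad still about 4 mm down, the jaw did not move.
- **Jaw position:** the last wrist picture shows both bushes against the collars, with no rod visible between them.
- **Board:** the jaw-side edge lies under the jaw's lips. The robot did not touch it.
- **Surroundings:** the screwdriver, bin, supply module and bottle look unmoved. The robot was clear and the tool force read about zero.

**Less certain:**
- **First stop:** the first push stopped on its force limit at 77 mm and the fingertip rose about 2 mm. The pad stayed more than 3 mm down, so the brake stayed free, and I pressed and pushed again.
- **Lift-off:** as the pad came up, the fingertip still pushed the jaw forward against the stop with 2–7 N, below the brake's 10 N.
- **Not measured:** I judged that the pad was up and the board was home from the pictures.

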